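# Swing the filling spout to the next index hole, over the baking cups

### The job

The spout of the filling stand is locked in its middle hole. Pull the knob of its spring plunger up, swing the arm to the next hole so that the spout stands over the stack of fluted baking cups (not over the plain cutter ring), and let the pin snap fully home in that hole. Leave the cups standing where they are.

Things in the scene. Friction and masses are not known exactly. Their poses are not given: they have to be found in the camera images.
- knob_grip (a point): Grip point of the plunger's knob: a ribbed black upright cylinder, 36 mm wide, 44 mm high, on the swing arm 120 mm from the pivot. The point is on its axis, 18 mm below its top; with the pin home it is 141 mm above the table, and the boss under the knob ends 32 mm beneath it. The knob turns freely on its axis and pulls straight up; nothing stands in the way from above.
- plunger (a joint): How far the plunger is pulled up, m: 0 = pin home in a hole, 0.032 = end of travel. A spring pulls it down (6 N at 0, 10 N at the end). From 0.018 up the pin is clear of its hole and the arm swings easily as the knob is moved along its circle; pull 22 to 29 mm. Let go within 8 mm of a hole, the rounded pin centres itself and drops home; between holes it rests on the plate at 0.018.
- pivot_axis (a point): Upright axis of the steel swing arm, at arm height, 86 mm above the table, on the robot's side of the stand, whose place and direction vary. A fixed aluminium index plate (top 70 mm above the table) has three holes on a 120 mm radius about it: the middle one, where the arm starts, and one 35 degrees to either side. Stops at 42 degrees. x points from the pivot to the middle hole, z up.
- spout_tip (a point): Centre of the lower end of the funnel's spout (18 mm wide; funnel mouth 62 mm wide) at the free end of the swing arm, 240 mm from the pivot and 90 mm above the table. Pivot, knob and spout lie on one line.
- cups_top (a point): Centre of the top of a stack of pale fluted baking cups, 55 mm wide and 72 mm high, standing loose on the table within 6 mm of the place under the spout at one of the two outer holes. At the other outer hole stands a plain round metal cutter ring, 70 mm wide and 35 mm high. Which is left and which right varies.
Not all that is in view belongs to the job. Leave any blue or pink look-alike of the part that bears cups_top alone.

How it is judged:
By the outcome, as a careful person would: the job done as asked, in the order asked, and still so for the second after the job is handed in, with the robot touching nothing.
It also fails if it takes over 30 s, if anything falls off the work surface, if the arm or the gripper's body presses on something with over 40 N, if the wrist force passes 120 N, or if a joint passes its speed limit or range.

### The arm

A 6-joint arm with a two-finger parallel gripper is mounted at the origin on a cart in front of the work surface, level with it; the furniture and walls round the work are solid. World frame = base frame: x ahead of the robot, y to its left, z up, the work surface at z = 0. Lengths are in m, angles in rad, forces in N, time in s.
With the tool pointing down it reaches from about 0.25 to 0.775 m from the base axis. Payload 4 kg.
Tool frame: the origin (TCP) lies midway between the tips of the shut fingers; the grasp point (between the pads) lies 19 mm behind it (robot.tcp_to_grasp is the distance from the TCP to the grasp point, in m); z points along the fingers, y is the line along which they close (so a half turn about z gives the same grasp; the last joint's range is limited). The gripper opens to 94 mm and grips with 3 to 60 N. Pads are 16 mm wide; open, the fingers measure 119 mm over their backs; the gripper's body (75 mm by 177 mm) begins 78 mm behind the grasp point.
Start: joints at [1.152, 0.087, 1.371, -0, 1.684, -0.103], TCP at [0.171, 0.523, 0.206] pointing down, gripper open.
Joint ranges: [-3.1, 3.1], [-0.76, 2.03], [0.27, 2.55], [-1.08, 4.22], [0.17, 2.65], [-2.57, 2.57]. Speed limits (rad/s): [2.79, 2.79, 3.14, 3.14, 3.14, 3.14].

### API

Orientations are given as [roll, pitch, yaw] about the fixed x, y, z axes, in that order (R = Rz(yaw) Ry(pitch) Rx(roll)).
In Python, from bench import robot, viewer gives the robot as it stands. The module is installed in compiled form; this text tells all that it offers.
- The arm moves only by the shell command python3 -m handwheel 'ROWS' [OPENING]. ROWS is JSON, a list of rows, each a list of 6 numbers: the shift along the tool's x, y, z in units of 0.2 m (1.0 is 0.2 m), then the turn, a rotation vector about the tool's x, y, z in units of 30 degrees (1.0 is 30 degrees). In form: [[x, y, z, wx, wy, wz], ...]. A call has 1 to 10 rows; each row is the pose to reach, as a shift and turn from the pose commanded when the call began, along the tool's axes at that moment; what a row does not reach only later rows make up. A row lasts 1/12 s, in which the tool goes at most 41.7 mm and 7.16 degrees, less where a joint would pass 70% of its speed; a pose out of reach is approached as far as the arm can. A call with a number of a shift or a turn outside -1 to 1 is refused whole. A call with a gripper value outside its range is refused whole. OPENING is the gripper's target within -1 to 1 (shut at 1, half-way at 0, fully open at -1), set as the call begins (- or left out, the last holds). The fingers move at their own pace and stop on an object; the grip force is fixed at half the most. Time passes only in rows, so rows that repeat a pose let the fingers close. It gives the time, the measured TCP pose, the force, the opening and the grip force at its end, in the units of the state.
- robot.get_obs(): the state, without advancing time (a new reading comes with each control period).
- viewer.snapshot(name): name is "scene" or "side" or "wrist"; returns the picture (400x640x3 uint8, red, green, blue); there is no depth.
- viewer.calibration(name): a dict with "fx", "fy", "cx", "cy" (pixels), "R" (3x3) and "t" (3): a world point X has camera coordinates R X + t. Camera axes: x right, y down, z forward; pixel columns grow to the right and rows downward; lengths in m; the calibration is good to about 2 mm. A picture is of the moment at which its call begins: read the wrist's pose just before it. calibration takes no time and is no camera call; for the wrist camera it gives the pose at the moment of the call.
- robot.close_job(): hands the job in; it is judged then, once.
The state is a dict: "time": time; "joint_positions": joint angles; "qvel": joint speeds; "joint_torque": joint torques, N m; "tool_pos": TCP position; "ee_rot": TCP orientation; "wrist_force": force on the tool from outside, world axes, zero at the start; "wrist_torque": the same for the moment, N m; "width": finger opening in m; "finger_force": force on a finger pad.
Only numpy, scipy, OpenCV 4.12 (cv2) and the standard library are available. Lean on these libraries where they do the work, as an engineer would, in place of code of your own. Each camera call takes 0.05 s, during which the arm holds its last target. There are 200 camera calls.

## Working session

There is one attempt and no reset: what is moved stays moved. The work goes in short steps, Python scripts to look and compute and a shell command to move; the robot and the scene stay as the last step left them, time stands still between calls to the robot, and variables do not carry over. Pictures are saved under pics/ and viewed, at most 10 in all, crops included, and the job is handed in when it is done.

```bash
mkdir -p pics; python3 - <<'E'
from bench import robot, viewer
import cv2,numpy as np
o=robot.get_obs();print(o['time'],o['tool_pos'],o['ee_rot'],o['width'])
for n in("scene","side"):
    cv2.imwrite(f"pics/{n}0.png",viewer.snapshot(n)[:,:,::-1])
    c=viewer.calibration(n);print(n,c)
E
```

```text
0.0 [0.17057799 0.52228964 0.20429091] [-3.13935813e+00 -2.48729030e-04  2.82581598e+00] 0.09422012448178545
scene {'fx': 469.9898131805226, 'fy': 469.9898131805226, 'cx': 326.8843826325811, 'cy': 201.23554983731148, 'R': array([[ 0.89228166, -0.45062192, -0.0278087 ],
       [-0.19848176, -0.33620181, -0.92063746],
       [ 0.40551009,  0.82698744, -0.38942694]]), 't': array([-0.45503375,  0.24589972,  0.7110355 ])}
side {'fx': 377.01339061423977, 'fy': 377.01339061423977, 'cx': 318.0754825129569, 'cy': 193.46701119073185, 'R': array([[ 0.8378226 , -0.54589277, -0.00737381],
       [-0.28763704, -0.42989771, -0.85583462],
       [ 0.46402394,  0.71915857, -0.517197  ]]), 't': array([-0.44636568,  0.26883891,  0.59735623])}
```

View pics/scene0.png

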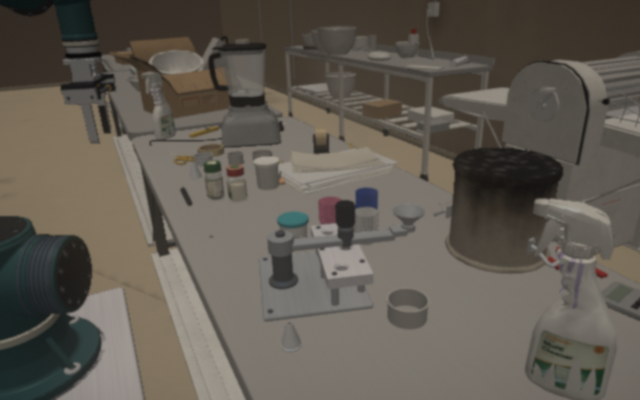

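View pics/side0.png

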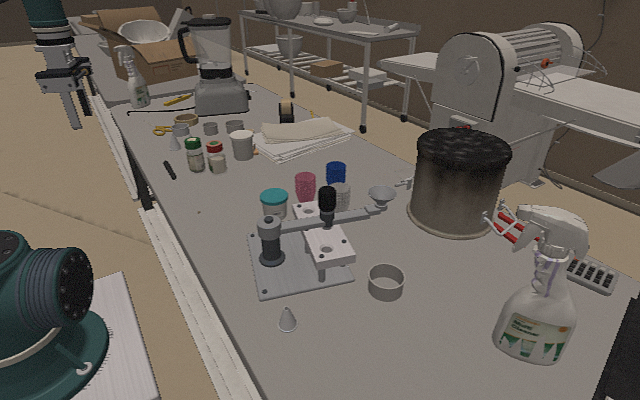

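Candidates for the cups (side image): pale stack (342,195), pink (305,187), blue (336,173), white cup far off (242,145), teal-lidded jar (274,200). I choose the pale one next to the funnel. The plain ring is at (386,282). The knob is the black cylinder at (328,198). I'll check these in a crop.

```bash
python3 - <<'E'
import cv2
a=cv2.imread("pics/side0.png")[150:310,230:420]
b=cv2.imread("pics/scene0.png")[170:330,250:440]
cv2.imwrite("pics/crop.png",cv2.resize(cv2.hconcat([a,b]),(0,0),fx=2.1,fy=2.1,interpolation=cv2.INTER_CUBIC)) 
cv2.imwrite("pics/crop1.png",cv2.resize(a,(0,0),fx=3.7,fy=3.7,interpolation=cv2.INTER_CUBIC)[:592])
E
```

```text
(no output)
```

View pics/crop1.png

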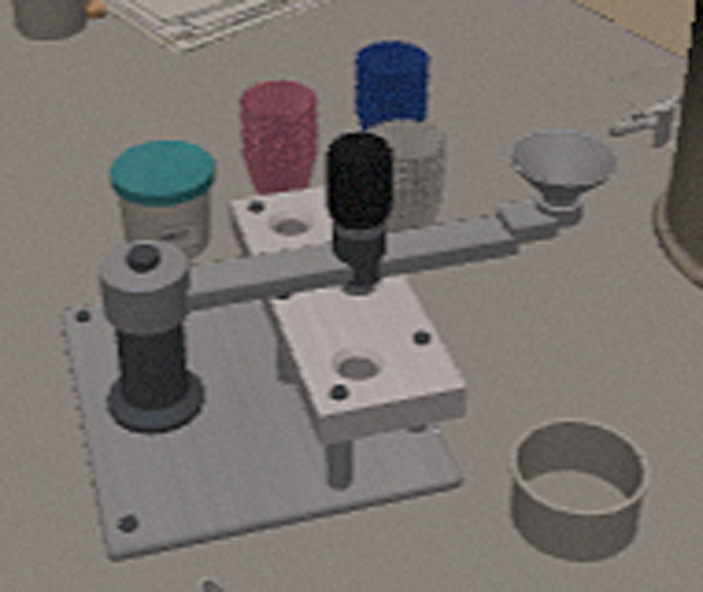

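The crop shows the knob top at side px (327,190), the outer holes at (308.6,211) and (326.5,249), the pale fluted stack at (340,186.5) and the plain ring at (386,276). The pink and blue stacks are look-alikes to leave alone.

```bash
cat > h.py <<'E'
import numpy as np
def ray(c,u,v,z):
    d=c['R'].T@np.array([(u-c['cx'])/c['fx'],(v-c['cy'])/c['fy'],1]); o=-c['R'].T@c['t']
    return o+d*(z-o[2])/d[2]
def circ(p,a): # knob about pivot p at angle a
    return p+0.12*np.array([np.cos(a),np.sin(a)])
E
python3 - <<'E'
from bench import viewer,robot
from h import *
c=viewer.calibration("side")
P={n:ray(c,*x) for n,x in dict(knobtop=(327.3,189.7,.159),hl=(308.6,211.1,.070),hr=(326.5,248.9,.07),cups=(340.3,186.5,.072),ring=(386,275.7,.035),pivtop=(269,219.7,.1)).items()}
for n in P: print(n,P[n].round(4))
hl,hr=P['hl'][:2],P['hr'][:2]; m=(hl+hr)/2; w=hl-hr; L=np.hypot(*w);n=np.array([w[1],-w[0]])/L
print('chord',L,'mid hole',m+n*.12*(1-np.cos(.6109)),'pivot',m-n*.12*np.cos(.6109),'dir',np.degrees(np.arctan2(n[1],n[0])))
p=m-n*.12*np.cos(.6109)
for k in('cups','ring','knobtop'):
    d=P[k][:2]-p;print(k,np.hypot(*d),np.degrees(np.arctan2(d[1],d[0])))
d=viewer.calibration("scene");print('scene knobtop',ray(d,345,205,.159))
print(robot.get_obs()['time'])
E
```

```text
knobtop [ 0.535  -0.0319  0.159 ]
hl [0.5332 0.0383 0.07  ]
hr [ 0.493  -0.0915  0.07  ]
cups [0.6535 0.0845 0.072 ]
ring [ 0.5662 -0.1835  0.035 ]
pivtop [0.4276 0.0177 0.1   ]
chord 0.1358838899534427 mid hole [ 0.53387475 -0.03306048] pivot [0.41924167 0.00242553] dir -17.200520409160486
cups 0.24820866635287817 19.31111578385304
ring 0.2369787750417485 -51.66186046304979
knobtop 0.12073799117192482 -16.528567674163142
scene knobtop [ 0.53182674 -0.03782126  0.159     ]
0.1
```

```bash

python3 -m handwheel '[[-0.1,-0.08,0,0,0,0],[-0.24,-0.19,0,0,0,0],[-0.38,-0.31,0,0,0,0],[-0.52,-0.42,0,0,0,0],[-0.66,-0.53,0,0,0,0],[-0.8,-0.64,0,0,0,0],[-0.86,-0.69,0,0,0,0]]' -1
python3 -m handwheel '[[-0.14,-0.11,0,0,0,0],[-0.28,-0.22,0,0,0,0],[-0.42,-0.33,0,0,0,0],[-0.56,-0.45,0,0,0,0],[-0.7,-0.56,0,0,0,0],[-0.8,-0.64,0,0,0,0],[-0.86,-0.69,0,0,0,0]]'
python3 -m handwheel '[[-0.14,-0.11,0,0,0,0],[-0.28,-0.22,0,0,0,0],[-0.42,-0.33,0,0,0,0],[-0.56,-0.45,0,0,0,0],[-0.7,-0.56,0,0,0,0],[-0.8,-0.64,0,0,0,0],[-0.86,-0.69,0,0,0,0],[-0.86,-0.69,0,0,0,0],[-0.86,-0.69,0,0,0,0]]'
python3 - <<'E'
from bench import robot, viewer
import cv2
o=robot.get_obs();print(o['time'],o['tool_pos'],o['ee_rot'],o['wrist_force'])
c=viewer.calibration("wrist");cv2.imwrite("pics/w1.png",viewer.snapshot("wrist")[:,:,::-1])
import pickle;pickle.dump(c,open("w1.pkl","wb"))
E
```

```text
time: 0.68
tool_pos: [0.2929, 0.3351, 0.2051]
ee_rot: [-3.14, 0.001, 2.823]
wrist_force: [0.0, -0.1, -1.1]
width: 0.0938
finger_force: 0.0
time: 1.27
tool_pos: [0.413, 0.1511, 0.2049]
ee_rot: [-3.141, -0.0, 2.823]
wrist_force: [-0.5, -0.7, 0.1]
width: 0.0941
finger_force: 0.0
time: 2.02
tool_pos: [0.5324, -0.0308, 0.2048]
ee_rot: [3.141, -0.002, 2.825]
wrist_force: [0.2, -0.0, -0.5]
width: 0.0939
finger_force: 0.0
2.0167 [ 0.53235771 -0.0307804   0.20483585] [ 3.14103539e+00 -2.02741939e-03  2.82493421e+00] [ 0.15672958 -0.02737366 -0.51360711]
```

View pics/w1.png

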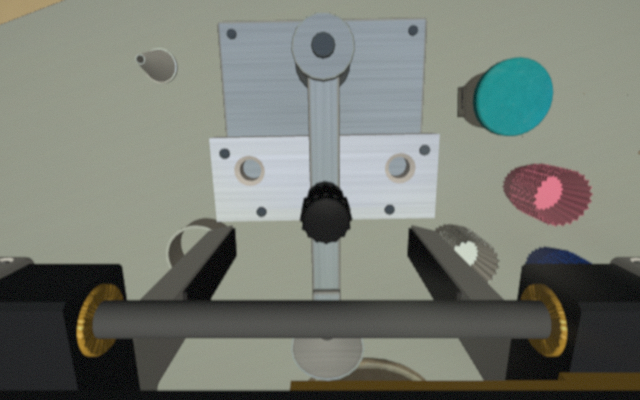

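The wrist view shows the knob top at (327,218), the outer holes at (250,169) and (400,166), the pale cups at (467,252) on the +y side and the ring at (195,245) on the −y side.

```bash
python3 - <<'E'
import pickle
from h import *
c=pickle.load(open("w1.pkl","rb"))
k=ray(c,327,218,.159)[:2];r=ray(c,250,169,.07)[:2];l=ray(c,400,166.5,.07)[:2];q=ray(c,323,45,.1)[:2]
print('knob',k,'l',l,'r',r,'piv',q)
m=(l+r)/2;w=l-r;L=np.hypot(*w);n=np.array([w[1],-w[0]])/L
p=m-n*.12*np.cos(.6109);a=np.arctan2(n[1],n[0]);print('chord',L,'pivot',p,'dir',np.degrees(a),'midhole',circ(p,a))
yaw=2.825;X=np.array([np.cos(yaw),np.sin(yaw)]);Y=np.array([np.sin(yaw),-np.cos(yaw)])
t=np.array([.5324,-.0308]);u=lambda v:(np.array([v@X,v@Y])/.2).round(3)
print('to knob',u(k-t),'to midhole',u(circ(p,a)-t))
for f in range(0,40,5): print(f,u(circ(p,a+np.radians(f))-circ(p,a)))
E
```

```text
knob [ 0.53422439 -0.0282969 ] l [0.53439706 0.04323531] r [ 0.49382634 -0.08770344] piv [0.41954858 0.006667  ]
chord 0.13708004849630792 pivot [0.42021958 0.00685793] dir -17.215333960396606 midhole [ 0.53484348 -0.02865771]
to knob [-0.005  0.015] to midhole [-0.008  0.014]
0 [0. 0.]
5 [0.003 0.052]
10 [0.011 0.104]
15 [0.023 0.155]
20 [0.039 0.205]
25 [0.06  0.253]
30 [0.085 0.299]
35 [0.114 0.342]
```

```bash

python3 -m handwheel '[[-0.007,0.014,0.05,0,0,0],[-0.007,0.014,0.14,0,0,0],[-0.007,0.014,0.24,0,0,0],[-0.007,0.014,0.34,0,0,0],[-0.007,0.014,0.4,0,0,0],[-0.007,0.014,0.41,0,0,0],[-0.007,0.014,0.41,0,0,0]]'
python3 -m handwheel '[[0,0,0,0,0,0],[0,0,0,0,0,0],[0,0,0,0,0,0],[0,0,0,0,0,0],[0,0,0,0,0,0],[0,0,0,0,0,0],[0,0,0,0,0,0],[0,0,0,0,0,0],[0,0,0,0,0,0]]' 1
```

```text
time: 2.65
tool_pos: [0.5341, -0.0277, 0.1225]
ee_rot: [-3.141, -0.002, 2.827]
wrist_force: [-0.2, -0.4, 0.7]
width: 0.0938
finger_force: 0.0
time: 3.4
tool_pos: [0.5349, -0.0288, 0.1234]
ee_rot: [3.142, -0.0, 2.826]
wrist_force: [1.1, -0.3, -0.2]
width: 0.0374
finger_force: 0.0
```

```bash

python3 -m handwheel '[[0,0,0,0,0,0],[0,0,0,0,0,0],[0,0,0,0,0,0],[0,0,0,0,0,0]]'
python3 -m handwheel '[[0,0,-0.02,0,0,0],[0,0,-0.05,0,0,0],[0,0,-0.08,0,0,0],[0,0,-0.11,0,0,0],[0,0,-0.13,0,0,0],[0,0,-0.13,0,0,0],[0,0,-0.13,0,0,0]]'
```

```text
time: 3.73
tool_pos: [0.5349, -0.0287, 0.1234]
ee_rot: [3.142, -0.0, 2.826]
wrist_force: [0.4, 0.4, 0.5]
width: 0.0335
finger_force: 30.0
time: 4.32
tool_pos: [0.5347, -0.0288, 0.1491]
ee_rot: [-3.141, -0.001, 2.826]
wrist_force: [2.4, -0.5, -10.2]
width: 0.0337
finger_force: 30.0
```

The spring pulls at about 10 N, so the pin is up. Now I'll swing it.

```bash

python3 -m handwheel '[[0.001,0.021,0,0,0,0],[0.003,0.052,0,0,0,0],[0.006,0.078,0,0,0,0],[0.011,0.104,0,0,0,0],[0.017,0.13,0,0,0,0],[0.023,0.155,0,0,0,0],[0.031,0.18,0,0,0,0],[0.039,0.205,0,0,0,0],[0.039,0.205,0,0,0,0]]'
python3 -m handwheel '[[0.01,0.024,0,0,0,0],[0.021,0.048,0,0,0,0],[0.033,0.071,0,0,0,0],[0.046,0.094,0,0,0,0],[0.06,0.116,0,0,0,0],[0.075,0.137,0,0,0,0],[0.075,0.137,0,0,0,0],[0.075,0.137,0,0,0,0]]'
python3 - <<'E'
from bench import robot, viewer
from h import *
import cv2
o=robot.get_obs();p=o['tool_pos'];print(p,o['wrist_force'],o['width'])
for q in ([.4202,.0069],):
    d=p[:2]-q;print(np.hypot(*d),np.degrees(np.arctan2(d[1],d[0]))+17.2)
cv2.imwrite("pics/s2.png",cv2.resize(viewer.snapshot("side")[140:310,220:430,::-1],(0,0),fx=3.5,fy=3.5))
E
```

```text
time: 5.07
tool_pos: [0.54, 0.0143, 0.1494]
ee_rot: [3.14, -0.001, 2.827]
wrist_force: [1.0, 1.0, -9.3]
width: 0.0334
finger_force: 30.0
time: 5.73
tool_pos: [0.5343, 0.044, 0.1495]
ee_rot: [3.141, -0.0, 2.827]
wrist_force: [1.4, 1.2, -9.4]
width: 0.0335
finger_force: 30.0
[0.53431673 0.04402426 0.14950843] [ 1.40754165  1.15817975 -9.38315588] 0.03354678079695963
0.12000349768315999 35.2206534382138
```

View pics/s2.png

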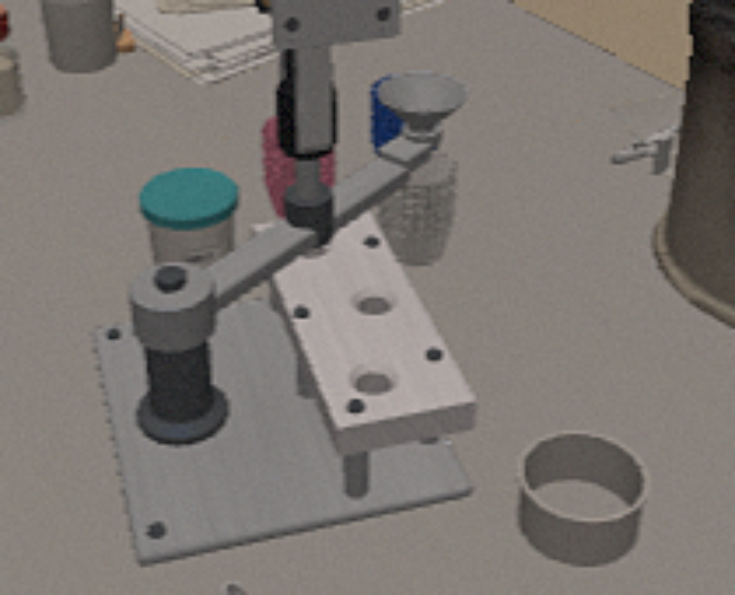

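The spout stands over the pale cups, and the knob is at 35.2° on the 120 mm circle. I'll lower it partway into the hole and let go.

```bash

python3 -m handwheel '[[0,0,0.02,0,0,0],[0,0,0.04,0,0,0],[0,0,0.06,0,0,0],[0,0,0.08,0,0,0],[0,0,0.08,0,0,0]]'
python3 -m handwheel '[[0,0,0,0,0,0],[0,0,0,0,0,0],[0,0,0,0,0,0],[0,0,0,0,0,0],[0,0,0,0,0,0],[0,0,0,0,0,0],[0,0,0,0,0,0],[0,0,0,0,0,0],[0,0,0,0,0,0]]' -1
python3 -m handwheel '[[0,0,-0.05,0,0,0],[0,0,-0.14,0,0,0],[0,0,-0.25,0,0,0],[0,0,-0.4,0,0,0],[0,0,-0.5,0,0,0],[0,0,-0.5,0,0,0],[0,0,-0.5,0,0,0]]'
python3 - <<'E'
from bench import robot, viewer
import cv2,pickle
c=viewer.calibration("wrist");a=viewer.snapshot("wrist")
pickle.dump(c,open("w2.pkl","wb"))
b=viewer.snapshot("side")[140:340,220:420]
cv2.imwrite("pics/s3.png",cv2.resize(b[:,:,::-1],(0,0),fx=3,fy=3));cv2.imwrite("pics/w3.png",a[:,:,::-1])
E
```

```text
time: 6.2
tool_pos: [0.5346, 0.0432, 0.1326]
ee_rot: [3.142, -0.0, 2.826]
wrist_force: [2.1, 0.5, -7.8]
width: 0.0339
finger_force: 30.0
time: 6.95
tool_pos: [0.5345, 0.0433, 0.1335]
ee_rot: [3.142, -0.0, 2.826]
wrist_force: [-0.3, -0.5, 0.6]
width: 0.0903
finger_force: 0.0
time: 7.53
tool_pos: [0.5353, 0.0434, 0.2355]
ee_rot: [3.14, 0.004, 2.826]
wrist_force: [0.4, -0.2, -0.5]
width: 0.0941
finger_force: 0.0
```

View pics/s3.png

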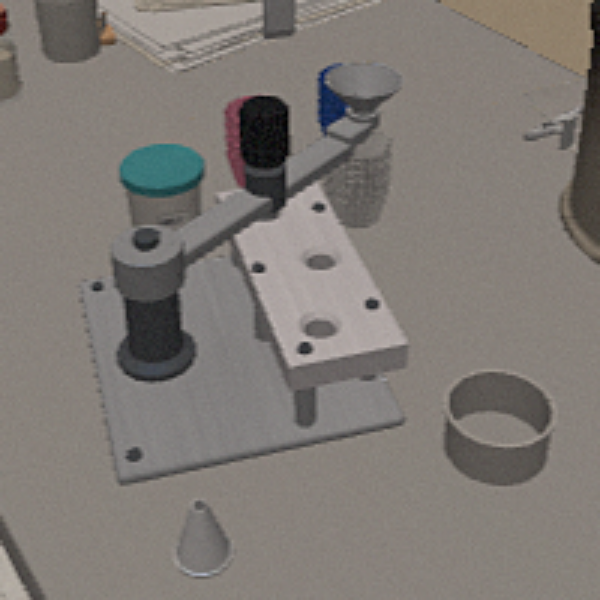

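View pics/w3.png

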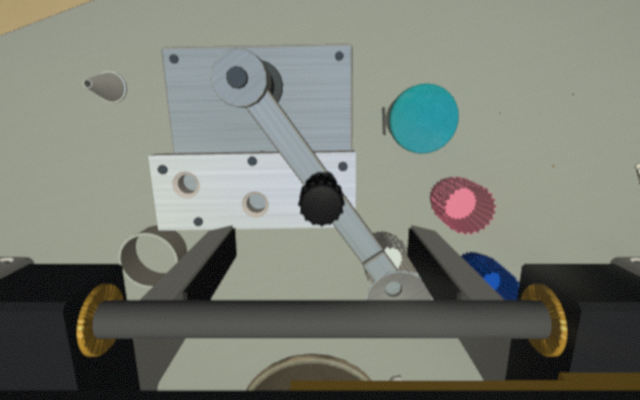

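The side view shows the knob down on its boss (top at side px ≈ (308,176)), the spout over the pale cups, and the cups and ring undisturbed. I'll confirm the knob height numerically.

```bash
python3 - <<'E'
from bench import viewer
import numpy as np
c=viewer.calibration("side")
for z in(.159,.164,.177):
    X=c['R']@np.array([.5344,.0432,z])+c['t'];print(z,c['fx']*X[0]/X[2]+c['cx'],c['fy']*X[1]/X[2]+c['cy'])
E
```

```text
0.159 306.9723657000116 174.70397110371204
0.164 306.91853320934763 172.60458663097725
0.177 306.7769085457962 167.08144222601373
```

The knob top reads at row 176. Fully home predicts 174.7 and resting on the plate predicts 167, so the pin is home.

```bash
python3 -c "
from bench import robot
print(robot.close_job())"
```

```text
the job is handed in; nothing more can be done
None
```

The arm is locked in the outer hole with the spout over the pale fluted cups, the pin is home, the cups are undisturbed, and the job is handed in at about 7.6 s of the 30 s allowed.

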